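Touch off two datum posts of a weld fixture

ROBOT

A 6-joint arm with a two-finger parallel gripper is mounted at the origin on the work surface. World frame = base frame: x ahead of the robot, y to its left, z up, the work surface at z = 0. Lengths are in mm, angles in rad, forces in N, time in s.
With the tool pointing down it reaches from about 300 to 750 mm from the base axis. Payload 8.5 kg.
Tool frame: the origin (TCP) lies midway between the tips of the shut fingers; the grasp point (between the pads) lies 19 mm behind it (robot.hold_point_z is the distance from the TCP to the grasp point, in mm); z points along the fingers, y is the direction in which the jaws open and shut (so a half turn about z gives the same grasp; the last joint's range is limited). The gripper opens to 88 mm and grips with 3 to 60 N. Pads are 18 mm wide; open, the fingers measure 123 mm over their backs; the gripper's body (75 mm by 187 mm) begins 45 mm behind the grasp point.
Start: joints at [-1.39, 0.381, 1.297, -0, 1.464, -0.215], TCP at [212.043, -507.462, 238.748] pointing down, gripper open.
Joint ranges: [-3.11, 3.11], [-0.89, 2.33], [0.22, 2.48], [-1.42, 4.56], [0.17, 2.85], [-2.88, 2.88]. Speed limits (rad/s): [2.39, 2.39, 3.14, 3.14, 3.14, 3.14].

INTERFACE

Orientations are given as a rotation vector (axis times angle).
In Python, from plant import robot gives the robot as it stands. The module is installed in compiled form; this text tells all that it offers. Calls block until the motion is done:
- robot.move_pose(position, orientation): joint-space move of the TCP to a pose.
- robot.move_l(position, frame=None, v=150, guard=None): straight line of the TCP; frame=None keeps the orientation; v is the mean speed in mm/s. With guard (N) it stops when the force on the tool has changed by that much, and returns True; else False.
- robot.move_joints(angles): joint-space move.
- robot.move_gripper(opening, squeeze=None): finger opening in mm; squeeze is the grip in N (None keeps the last); returns when the fingers have stopped.
- robot.wait(seconds).
- robot.solve_ik(position, orientation): joint angles nearest the present ones, or None.
- robot.camera(name): name is "side" or "top"; returns the picture (400x640x3 uint8, red, green, blue); there is no depth.
- robot.calibration(name): a dict with "fx", "fy", "cx", "cy" (pixels), "k1" (the pictures are not rectified: a ray, as slopes to the right and down, at radius r is drawn at 1 + k1 r^2 times it, then the intrinsics apply), "rvec" (rotation vector, rad) and "tvec" (3), from world to camera coordinates, as OpenCV has them. Camera axes: x right, y down, z forward; pixel columns grow to the right and rows downward; lengths in mm; the calibration is good to about 2 mm. A picture is of the moment at which its call begins. calibration takes no time and is no camera call.
A pose or a line that the arm cannot do raises robot.IKError and nothing moves.
- robot.close_job(): hands the job in, once; it reports no verdict.
Trained networks look in the newest picture that a camera, given by its name, has taken for a name from the list of things; names that differ only in an ending like _2 or _b are one class to them, and where a whole thing is asked for, a point or a joint stands for the part that bears it (a point fixed in the world has none). Each returns a list of dicts, best first, with "p" (0 to 1); they miss things now and then, are a little off and sometimes report something else, mostly with a low value. They report only what shows in the picture. A call takes as long as a camera call. They do not tell look-alikes from the thing itself.
- robot.cut_out(target, camera): "mask" (400x640 bool, what is visible of it) and "box" ([centre column, centre row, width, height] in pixels, round what is visible of it).
Readings, each from a call of its own:
- robot.read_t(): time.
- robot.read_qpos(): joint angles.
- robot.read_joint_velocities(): joint speeds.
- robot.read_tau(): joint torques, N m.
- robot.read_ee_pos(): TCP position.
- robot.read_eef_rot(): TCP orientation.
- robot.read_ft_force(): force on the tool from outside, world axes, zero at the start.
- robot.read_wrist_torque(): the same for the moment, N m.
- robot.read_width(): finger opening in mm.
Only numpy, scipy, OpenCV 4.12 (cv2) and the standard library are available. Lean on these libraries where they do the work, as an engineer would, in place of code of your own. Each camera call takes 0.05 s, during which the arm holds its last target. There are 200 camera calls.

TASK

Before welding, let the cell find its fixture: with the fingertips, lightly press down the sprung post with the round disc cap by about 5 mm, for about half a second, and let it come up again; then do the same with the post with the long bar cap. Never press a cap down to its stop, do not touch the post with the slim pin, and leave the sheet-metal hopper, tub, screwdriver and clamp where they are. Finish with the hand drawn back, at least 10 cm clear of the posts.

Things in the scene. Friction and masses are not known exactly. Their poses are not given: they have to be found in the camera images.
- plate: Aluminium fixture plate, 380 mm (its x) by 420 mm (its y), 12 mm thick, lying on the bench; origin at the centre of its underside. It stands in a different place and yaw each time and does not move.
- disc_post: Touch post whose cap is a flat round disc, 46 mm across and 8 mm thick. Fixed to the fixture plate: black square housing 50 x 50 mm (66 mm square steel foot, 5 mm thick), origin at the centre of its underside, z up. The housing with its collar is 45 mm high; the sprung steel cap above it has its top 69 mm above this origin when up and moves straight down. The three posts look alike but for the cap, and any of them may stand in any of the three places.
- bar_post: Touch post whose cap is a flat long bar, 18 mm (its x) by 64 mm (its y), 8 mm thick. Fixed to the fixture plate: black square housing 50 x 50 mm (66 mm square steel foot, 5 mm thick), origin at the centre of its underside, z up. The housing with its collar is 45 mm high; the sprung steel cap above it has its top 69 mm above this origin when up and moves straight down. The three posts look alike but for the cap, and any of them may stand in any of the three places.
- pin_post: Touch post whose cap is a slim domed pin 12 mm across; not to be touched. Fixed to the fixture plate: black square housing 50 x 50 mm (66 mm square steel foot, 5 mm thick), origin at the centre of its underside, z up. The housing with its collar is 45 mm high; the sprung steel cap above it has its top 69 mm above this origin when up and moves straight down. The three posts look alike but for the cap, and any of them may stand in any of the three places.
- disc_top (a point): Centre of the top face of the disc cap (moves with it), z up.
- bar_top (a point): Centre of the top face of the bar cap (moves with it), z up; the bar is long along its own y axis.
- pin_top (a point): Top of the slim pin cap.
- disc (a joint): How far the disc cap is pressed down, in m: 0 is fully up, 0.014 is the hard stop. Spring: about 1.4 N to start it, about 0.45 N more per mm (7.7 N at the stop); it springs back by itself.
- bar (a joint): How far the bar cap is pressed down, in m: 0 is fully up, 0.014 is the hard stop. Spring: about 1.4 N to start it, about 0.45 N more per mm (7.7 N at the stop); it springs back by itself.
- pin (a joint): How far the pin cap is pressed down, in m: 0 is fully up, 0.014 is the hard stop. Spring: about 1.4 N to start it, about 0.45 N more per mm (7.7 N at the stop); it springs back by itself.
- hopper: Loose sheet-steel hopper with two cross straps, 100 mm (x) by 130 mm (y), 58 mm high, about 0.8 kg, on the plate between the posts; origin at the centre of its underside.
- tub: Loose white plastic jar, 56 mm across, 58 mm high, standing on the plate; origin at the centre of its underside.
- screwdriver: Loose screwdriver 160 mm long with a yellow handle, lying on the plate along its x; less than 40 mm high.
- clamp: Loose bar clamp with a red handle lying flat on the bench to the robot's right (-y) of the plate; 270 mm (x) by 105 mm, 24 mm high.
There are look-alikes about, which are no part of the job. There is more than one size of the tub; the one meant has the size given above. Several things have the shape of the hopper; the one meant has the colours described above.

How it is judged:
By the outcome, as a careful person would: the job done as asked, in the order asked, and still so for the second after the job is handed in, with the robot touching nothing.
It also fails if it takes over 45 s, if anything falls off the work surface, if the arm or the gripper's body presses on something with over 40 N, if the wrist force passes 120 N, or if a joint passes its speed limit or range.

## Working session

There is one attempt and no reset: what is moved stays moved. The work goes in short steps, each a Python script; the robot and the scene stay as the last script left them, time stands still between calls to the robot, and variables do not carry over. Pictures are saved under pics/ and viewed, about 8 in all and at most 12, crops included, and the job is handed in when it is done.

```bash
mkdir -p pics; cat > h.py <<'E'
import numpy as np, cv2
from plant import robot
def cal(n):
    c=robot.calibration(n); R=cv2.Rodrigues(np.array(c["rvec"],float))[0]; return c,R,np.array(c["tvec"],float)
def ray(n,u,v):
    c,R,t=cal(n); K=np.array([[c["fx"],0,c["cx"]],[0,c["fy"],c["cy"]],[0,0,1.]])
    x,y=cv2.undistortPoints(np.array([[[u,v]]],float),K,np.array([c["k1"],0,0,0.]))[0,0]
    return -R.T@t, R.T@np.array([x,y,1])
def at_z(n,u,v,z):
    o,d=ray(n,u,v); return o+d*(z-o[2])/d[2]
def proj(n,P):
    c,R,t=cal(n); K=np.array([[c["fx"],0,c["cx"]],[0,c["fy"],c["cy"]],[0,0,1.]])
    return cv2.projectPoints(np.atleast_2d(np.array(P,float)),R,t,K,np.array([c["k1"],0,0,0.]))[0][:,0]
E
python3 - <<'E'
from h import *
for n in("top","side"):
    im=robot.camera(n); cv2.imwrite(f"pics/{n}0.png",im[:,:,::-1])
    print(n,(-cal(n)[1].T@cal(n)[2]).round())
    for k in("disc_post","bar_post","pin_post","disc_top","bar_top","pin_top","hopper","tub"):
        print(k,[(np.round(d["box"]).tolist(),round(d["p"],2)) for d in robot.cut_out(k,n)[:4]])
print(robot.read_t(),robot.read_eef_rot())
E
```

```text
top [ 323.  -81. 1336.]
disc_post [([259.0, 222.0, 26.0, 27.0], 0.71), ([338.0, 229.0, 28.0, 32.0], 0.57)]
bar_post [([308.0, 173.0, 22.0, 22.0], 0.94)]
pin_post [([338.0, 229.0, 24.0, 31.0], 0.87)]
disc_top [([255.0, 218.0, 15.0, 17.0], 0.56)]
bar_top []
pin_top []
hopper [([300.0, 215.0, 43.0, 37.0], 0.79), ([171.0, 265.0, 51.0, 56.0], 0.73), ([405.0, 308.0, 24.0, 46.0], 0.58)]
tub [([290.0, 107.0, 26.0, 28.0], 0.82), ([337.0, 230.0, 24.0, 33.0], 0.73), ([266.0, 165.0, 20.0, 20.0], 0.71), ([202.0, 169.0, 13.0, 12.0], 0.47)]
side [-152.  608.  713.]
disc_post [([272.0, 241.0, 34.0, 40.0], 0.96)]
bar_post [([275.0, 192.0, 29.0, 30.0], 0.88)]
pin_post [([343.0, 208.0, 23.0, 32.0], 0.97)]
disc_top [([270.0, 230.0, 19.0, 19.0], 0.65)]
bar_top []
pin_top []
hopper [([447.0, 227.0, 51.0, 47.0], 0.97), ([218.0, 332.0, 82.0, 69.0], 0.8), ([303.0, 219.0, 62.0, 50.0], 0.6)]
tub [([236.0, 211.0, 18.0, 26.0], 0.79), ([221.0, 175.0, 24.0, 32.0], 0.64), ([174.0, 252.0, 19.0, 20.0], 0.49)]
0.9 [-3.08021117e+00 -6.17653987e-01  3.49869968e-05]
```

View pics/top0.png

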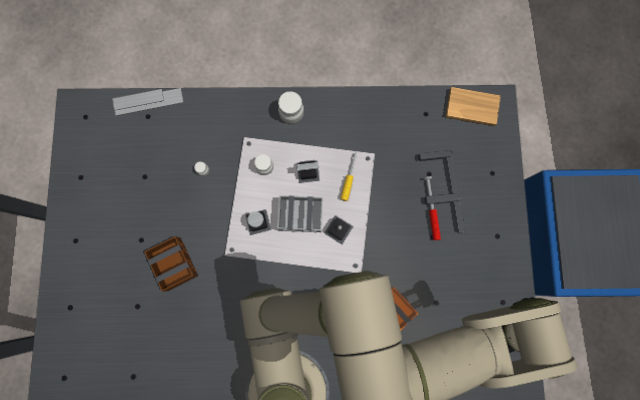

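View pics/side0.png

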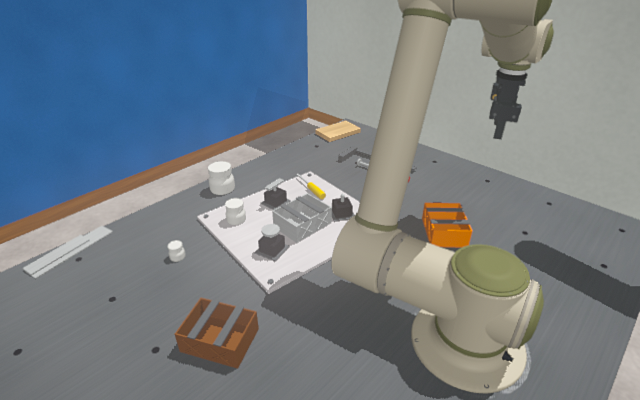

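Top view: the disc post is at (257,220), the bar post at (308,171) and the pin post at (338,230). The grey hopper is at (300,214), between the posts; the orange ones are look-alikes. The tub on the plate is at (263,163). I'll confirm with one enlarged crop.

```bash
python3 - <<'E'
from h import *
t=cv2.imread("pics/top0.png")[145:245,235:365]; s=cv2.imread("pics/side0.png")[165:265,230:360]
f=lambda i:cv2.resize(i,None,fx=6,fy=6,interpolation=cv2.INTER_CUBIC)
a=f(t); 
cv2.imwrite("pics/ct.png",a); 
b=f(s); cv2.imwrite("pics/cs.png",b)
for n,u,v in(("disc",255,218),("bar",307,170),("pin",339,229)):
    p=at_z("top",u,v,81); print(n,p.round(),"side px",proj("side",p).round(1))
E
```

```text
disc [503.  90.  81.] side px [[269.6 228.7]]
bar [646. -64.  81.] side px [[276.9 185.1]]
pin [ 468. -156.   81.] side px [[343.6 195.1]]
```

View pics/ct.png

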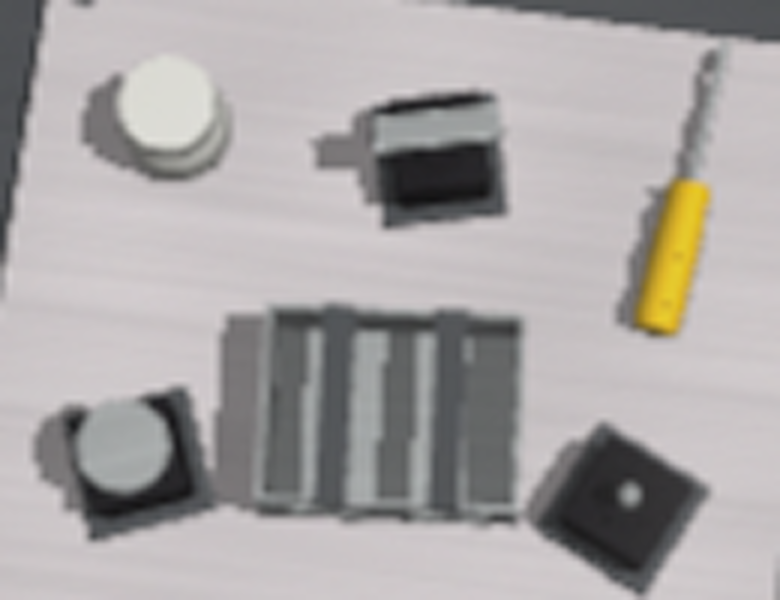

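View pics/cs.png

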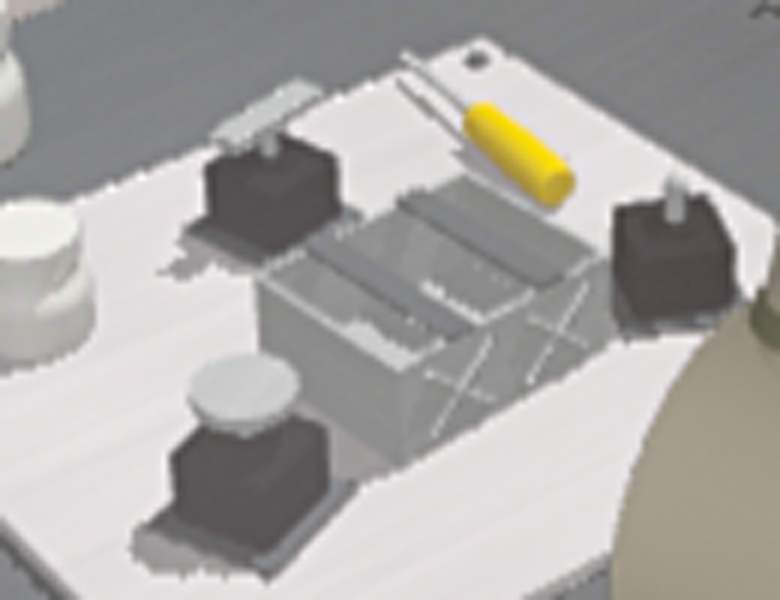

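```bash
python3 - <<'E'
from h import *
from scipy.spatial.transform import Rotation as R
D=at_z("top",255.3,218.8,81); B=at_z("top",307.3,165.4,81)
e=[at_z("top",235+u/6-.4,145+v/6-.4,81) for u,v in((373,138),(497,113))]
print("D",D.round(1),proj("side",D).round(1),"B",B.round(1),proj("side",B).round(1),"bar vec",(e[1]-e[0]).round(1))
th=np.arctan2(*(e[1]-e[0])[:2]*np.array([1,-1])); print("yaw",th)
rv=(R.from_euler('z',th)*R.from_rotvec([np.pi,0,0])).as_rotvec(); np.savez("t.npz",D=D,B=B,rv=rv)
robot.move_gripper(0); robot.move_pose([D[0],D[1],200],rv); robot.move_l([D[0],D[1],100],v=150)
robot.wait(.3)
print([np.round(robot.read_ft_force(),2).tolist() for _ in range(4)],robot.read_ee_pos(),robot.read_t(),robot.read_width())
im=robot.camera("side")[:,:,::-1]; cv2.imwrite("pics/s1.png",cv2.resize(im[150:270,200:360],None,fx=5,fy=5,interpolation=cv2.INTER_CUBIC))
E
```

```text
D [500.5  88.9  81. ] [[270.5 228.9]] B [659.8 -64.8  81. ] [[273.9 183.2]] bar vec [ 12.1 -61.9   0. ]
yaw 0.19332340854439264
[[0.31, -1.5, -0.06], [0.31, -1.5, -0.06], [0.31, -1.5, -0.06], [0.31, -1.5, -0.06]] [500.68002203  88.88222743 100.48890895] 5.675 0.663646565771164
```

View pics/s1.png

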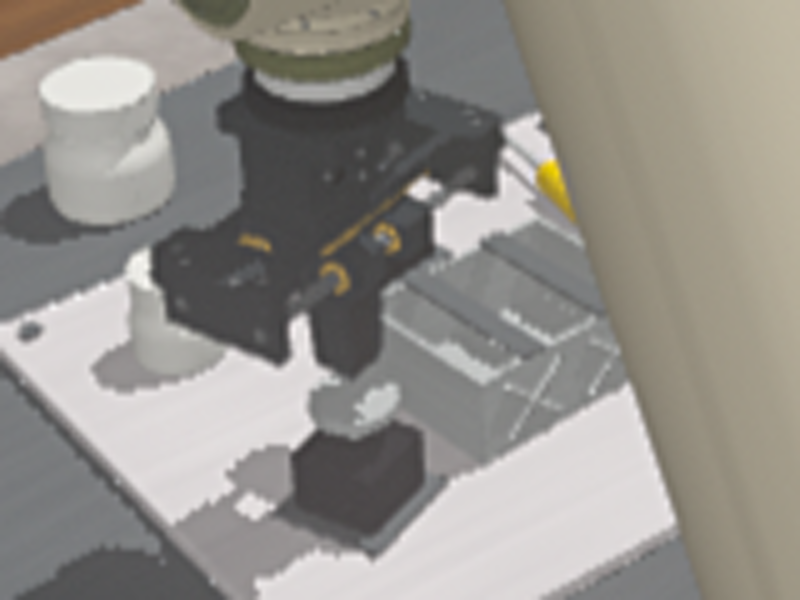

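The closed fingertips are centred over the disc cap (crop 352,405). The side view agrees with both cap estimates to within 1 px, so I'll press.

```bash
cat >> h.py <<'E'
def press(P):
    x,y=P[:2]; robot.move_l([x,y,88],v=60); robot.wait(.3)
    f0=robot.read_ft_force()[2]; z0=robot.read_ee_pos()[2]; F=lambda:robot.read_ft_force()[2]-f0
    g=robot.move_l([x,y,77.5],v=8,guard=1.2); z=robot.read_ee_pos()[2]; f=F()
    print("start",round(z0,2),"guard",g,"z",round(z,2),"F",round(f,2),"t",robot.read_t())
    if not g and f<.8: print("no contact"); return
    # command offset between set and actual z, target is cap 5 mm down
    robot.move_l([x,y,76-(z0-88)],v=15); z=robot.read_ee_pos()[2]; f=F()
    print("down z",round(z,2),"F",round(f,2),"depth by F",round((f-1.4)/.45,2),"t",robot.read_t())
    robot.wait(.35); print("held z",round(robot.read_ee_pos()[2],2),"F",round(F(),2))
    robot.move_l([x,y,100],v=50); robot.wait(.2); print("up F",round(F(),2),"t",robot.read_t())
E
python3 - <<'E'
from h import *
press(np.load("t.npz")["D"])
E
```

```text
start 88.14 guard True z 80.39 F 0.01 t 7.2667
down z 75.88 F 1.86 depth by F 1.01 t 7.7083
held z 75.9 F 2.68
up F -2.0 t 8.8917
```

The disc went down 5.1 mm by geometry (81 to 75.9). The force reading drifts by a couple of N, but its mean of about 3.6 N is consistent with that. Now the bar.

```bash
python3 - <<'E'
from h import *
d=np.load("t.npz"); D,B=d["D"],d["B"]
robot.move_l([D[0],D[1],150]); robot.move_l([B[0],B[1],150],v=200); robot.move_l([B[0],B[1],100],v=100)
im=robot.camera("side")[:,:,::-1]; cv2.imwrite("pics/s2.png",cv2.resize(im[120:270,200:360],None,fx=4,fy=4,interpolation=cv2.INTER_CUBIC)); print(robot.read_ee_pos(),robot.read_t())
E
```

```text
[660.19272669 -64.8394652  100.89036409] 11.3333
```

View pics/s2.png

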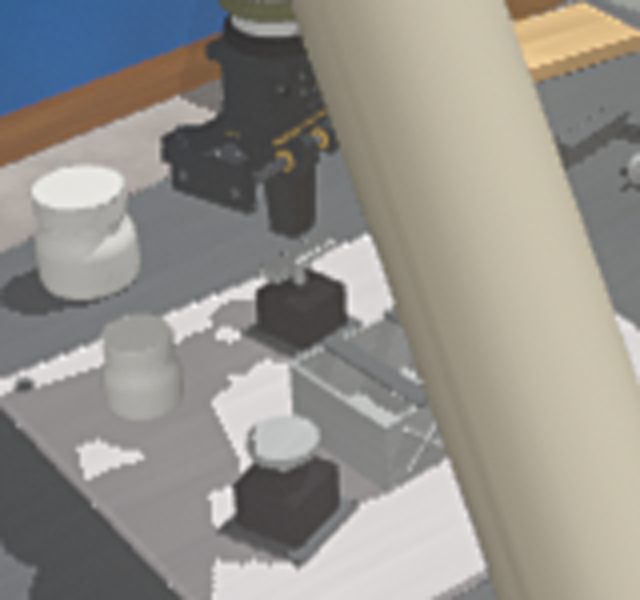

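The fingertips are over the bar cap (crop 297,250), and the disc cap is back up (crop 285,437). I'll press the bar, retract and check.

```bash
python3 - <<'E'
from h import *
B=np.load("t.npz")["B"]; press(B)
E
```

```text
start 88.18 guard True z 80.25 F 1.39 t 12.875
down z 75.89 F 3.61 depth by F 4.91 t 13.3083
held z 75.88 F 2.8
up F -0.28 t 14.4917
```

```bash
python3 - <<'E'
from h import *
B=np.load("t.npz")["B"]
robot.move_l([B[0],B[1],240]); robot.move_joints([-1.39,0.381,1.297,0,1.464,-0.215]); robot.wait(.5)
a=robot.camera("top")[:,:,::-1]; b=cv2.imread("pics/top0.png")
s=robot.camera("side")[:,:,::-1]; s0=cv2.imread("pics/side0.png")
print("diff top",(cv2.absdiff(np.ascontiguousarray(a),b).max(2)[130:275,220:380]>40).sum(),"side",(cv2.absdiff(np.ascontiguousarray(s),s0).max(2)[160:290,190:360]>40).sum(),robot.read_ee_pos().round() if hasattr(robot.read_ee_pos(),'round') else robot.read_ee_pos(),robot.read_t())
f=lambda i:cv2.resize(i,None,fx=3,fy=3,interpolation=cv2.INTER_CUBIC)
cv2.imwrite("pics/end.png",np.hstack([f(a[140:280,225:355]),f(s[150:290,230:360])]))
E
```

```text
diff top 0 side 1 [ 212. -507.  239.] 18.425
```

View pics/end.png

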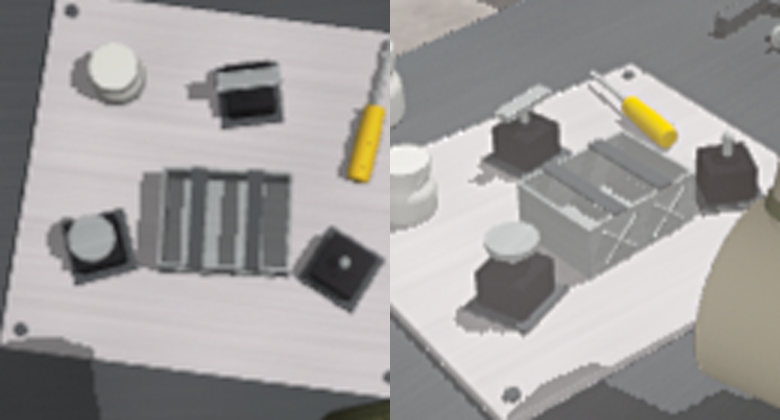

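The scene matches the start picture, with all caps up and nothing shifted.

```bash
python3 -c "
from plant import robot
robot.close_job()"
```

```text
the job is handed in; nothing more can be done
```

I pressed the disc cap and then the bar cap with the shut fingertips, about 5.1 mm each by fingertip height (81 to 75.9 mm). Each was held down for about half a second and released. The hand then went back to its start pose, well clear of the posts, and I handed the job in at about 18.4 s.

- **Final check:** the last pictures match the first ones over the plate. All three caps are up, and the hopper, tub and screwdriver have not moved. The clamp lay outside the compared area, but the arm only passed well above the bench on that side.
- **Disagreement:** the force reading drifted by up to about 2 N. On the disc, the force while down gave an implied depth of only 1 mm, and the guard stopped with almost no measured force. I trusted the fingertip height for the disc. On the bar the force agreed at first (3.6 N, about 4.9 mm), then read 2.8 N (about 3 mm) during the hold.

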